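# Put the D cell into a craft table light

## Task

Put the battery cell from the pen trough into the holder on the plywood table light: press its flat end gently onto the coil spring while the nub end is still raised, then lower the nub end in behind the brass contact plate and let go, so that the cell lies level and fully home. Do not crush the spring, bend the contact plate or ram the cell into the holder, and leave the punch, glue stick and tape roll where they are.

Things in the scene. Friction and masses are not known exactly. Their poses are not given: they have to be found in the camera images.
- cell_center (a point): Centre (half-way along, on the axis) of the loose D-size battery cell, a dark cylinder with a bright band near its nub end: 34 mm diameter, 61.5 mm long with its nub, about 0.14 kg. x axis: along the cell from flat end to nub; either end is 30.75 mm away. It starts lying level in the trough, axis 27 mm above the table. It can slip or pivot in a weak grip.
- cell_nub (a point): Tip of the cell's nub (10 mm across, 2 mm long, on the axis), 30.75 mm from the cell's centre along its x axis.
- trough: Narrow wooden pen trough, fixed, 170 mm long (its x axis), 28 mm wide, with a shallow V groove (lips 14 mm high, end stops 18 mm high) in which the cell lies lengthwise. Narrower than the cell, so fingers can pass down either side. Origin: centre of its underside, on the table.
- light: Craft table light, fixed: plywood base 150 x 230 x 12 mm (x, y, z) carrying a black battery holder along x at y = -50 mm, a white dome lamp (80 mm across, top 61 mm above the table) at y = +65 mm and a toggle switch at x = 52, y = 5 mm (top 40 mm). Origin: centre of the base's underside, on the table.
- bay (a point): Where the cell's centre lies when fully home in the holder, 37 mm above the table. x axis: along the holder from the coil spring to the contact plate (the seated nub points to +x); z up. Here the holder's floor is at z = -17 mm, only 24 mm wide between x = -21 and +21 mm, with its sides open down to the plywood (z = -25 mm) so that fingers fit beside the cell.
- cheek (a point): Middle of the top edge of one low side cheek (bay x = 28, y = 19.5, z = -5 mm). Four such cheeks, 3 mm thick, 36 mm apart inside, flank the cell's two ends, from bay x = -46 to -22.5 mm and from 22.5 to 34 mm, and keep it from rolling.
- spring_wall_top (a point): Middle of the top edge of the wall behind the spring, at the -x end of the holder: inner face at bay x = -42.75 mm, 3 mm thick, 42 mm wide, top at bay z = +13 mm (50 mm above the table).
- spring: Nose of the conical coil spring at the holder's -x end. Origin: centre of its flat front, 11 mm square, at bay x = -23.25 mm, z = 0 when free. It moves only along the holder towards -x, pushing back 1.3 N per mm; solid at 14.5 mm (19 N), crushed beyond. The seated cell holds it 7.5 mm in (10 N); tilted in with its flat end on the floor, it takes 10 mm (13 N) to pass the contact plate.
- punch: Bystander: dark steel two-hole paper punch, loose, 75 x 110 mm, 52 mm high. Origin: centre of its underside.
- glue_stick: Bystander: white glue stick standing upright, loose, 28 mm diameter, 92 mm high. Origin: centre of its underside.
- tape: Bystander: roll of masking tape lying flat, loose, 70 mm across, 24 mm high. Origin: centre of its underside.
- contact: Sheet-brass contact plate for the nub, standing upright at the +x end of the holder between two plastic posts. 30 mm wide, 22 mm high, 2 mm thick. Origin: middle of its foot on the inner face, at bay x = +30.75, z = -17 mm. The seated nub rests on it with 10 N; a cell forced down onto its edge or jammed against it (22 N) bends it.
- plate_top (a point): Middle of the top edge of the contact plate and its two posts at the +x end of the holder: inner face at bay x = +30.75 mm, top at bay z = +5 mm (42 mm above the table), 3 mm thick, 42 mm wide over the posts. The nub end comes down between this and the spring; the nub then touches the plate.
Things that resemble listed ones, but are neither listed nor needed, are in the scene too. What is shaped like the part that bears cell_center but green or orange is not meant.

How it is judged (in metres and radians):
On the way, in this order (a step that is already met when the one before it is completed fails the run):
1. the cell is lifted out of the trough (height (world z) of cell_center above 0.05 m), for 0.1 s.
2. the flat end presses the coil spring (more than 3 N) while the nub end is still raised (cell tilted more than 8 degrees, nub up) (contact force between cell and spring above 3 N and z of cell_nub in the frame of bay above 0.008 m and angle between the x axis of cell_center and the x axis of bay, either way round above 0.14 rad), for 0.1 s.
At the end, for the whole second after the job is handed in: The cell lies in the holder, nub at the contact plate (within 2.5 mm), centre within 3 mm sideways and +2/-3 mm in height of the seated place, in line and level within 0.05 rad, the spring pressing on its flat end with over 2 N, at rest and released (x of cell_nub in the frame of bay between 0.0282 and 0.0332 m and y of cell_center in the frame of bay between -0.003 and 0.003 m and z of cell_center in the frame of bay between -0.003 and 0.002 m and angle between the x axis of cell_center and the x axis of bay, either way round below 0.05 rad and contact force between cell and spring above 2 N and linear speed of cell below 0.01 m/s); the robot touches nothing.
It fails at once if the contact plate is bent (the cell pressed against it with more than 22 N) (contact force between cell and contact above 22 N).
It fails at once if the spring is crushed (pressed with more than 24 N) (contact force between cell and spring above 24 N).
It fails at once if the cell is rammed into the holder (contact forces between cell and light, spring and walls included, add up to over 50 N; a seated cell alone makes about 21 N) (contact force between cell and light above 50 N).
It fails at once if a bystander (punch, glue stick or tape roll) is moved more than 15 mm (distance of any of punch, glue_stick, tape from where it was at the start of the episode above 0.015 m).
It also fails if it takes over 64 s, if anything falls off the work surface, if the arm or the gripper's body presses on something with over 40 N, if the wrist force passes 120 N, or if a joint passes its speed limit or range.

## Robot

A 7-joint arm with a two-finger parallel gripper is mounted at the origin on the work surface. World frame = base frame: x ahead of the robot, y to its left, z up, the work surface at z = 0. Lengths are in mm, angles in rad, forces in N, time in s.
With the tool pointing down it reaches from about 375 to 925 mm from the base axis. Payload 3.1 kg.
Tool frame: the origin (TCP) lies at the very end of the fingers, on their centre line; the grasp point (between the pads) lies 19 mm behind it; y points along the fingers, x is the direction in which the jaws open and shut, and the axes are right-handed (so a half turn about y gives the same grasp; the last joint's range is limited). The gripper opens to 85 mm and grips with 20 to 120 N. Pads are 22 mm wide; open, the fingers measure 114 mm over their backs; the gripper's body (76 mm by 85 mm) begins 54 mm behind the grasp point. The pads swing forward as they close: fully open they stand 13 mm farther back than shut.
Start: joints at [-1.28, 0.383, 0.044, 1.598, -0.018, 1.161, -0.05], TCP at [246.379, 601.498, 231.269] pointing down, gripper open.
Joint ranges: [-2.61, 2.61], [-0.41, 2.15], [-1.48, 1.57], [0, 2.5], [-1.57, 4.71], [0.05, 1.97], [-2.85, 2.85]. Speed limits (rad/s): [2.79, 2.79, 3.14, 3.14, 3.14, 3.14, 3.14].

## Interface

Orientations are given as [roll, pitch, yaw] about the fixed x, y, z axes, in that order (R = Rz(yaw) Ry(pitch) Rx(roll)).
In Python, from workcell import ctrl, imaging gives the robot as it stands.
- The arm moves only by the shell command python3 -m creep 'ROWS' [FORCE]. ROWS is JSON, a list of rows, each a list of 3 entries, a list of its own where there are three numbers: the finger opening in cm, from 0 to 8.54, then the shift along the tool's x, y, z in cm, then the turn about the tool's y in degrees. A call has exactly 10 rows; each row shifts and turns the commanded pose from where the row before left it, along the tool's axes as they then stand; what a row does not reach is not made up. A row lasts 1/8 s, in which the tool goes at most 62.5 mm and 10.7 degrees, less where a joint would pass 70% of its speed; a pose out of reach is approached as far as the arm can. A call is refused whole if a number of a shift passes 6.25 or a number of a turn 10.7, either way. A call with a gripper value outside its range is refused whole. The fingers move at their own pace and stop on an object; FORCE is the grip in N (left out, the last holds). Time passes only in rows, so rows that do not move let the fingers close, or fill a call up. It gives the time, the measured TCP pose, the force and the opening at its end, in the units of the state.
- ctrl.get_state(): the state, without advancing time (a new reading comes with each control period).
- imaging.get_image(name): name is "scene" or "top" or "wrist"; returns a dict with "frame" (480x640x3 uint8, blue, green, red), "fx", "fy", "cx", "cy" (pixels), "rvec" (rotation vector, rad) and "tvec" (3), from world to camera coordinates, as OpenCV has them; the wrist camera has in their place "tool_from_camera" (4x4, takes a point from camera to tool coordinates, whose origin is the TCP and whose axes are the tool frame's). Camera axes: x right, y down, z forward; pixel columns grow to the right and rows downward; lengths in mm; the calibration is good to about 2 mm. The wrist camera is an equidistant fisheye: a pixel r from the principal point sees the ray r / f radians off the axis. A picture is of the moment at which its call begins: read the wrist's pose just before it. There is no depth.
- ctrl.close_job(): hands the job in, once; it reports no verdict.
Trained networks look in the newest picture that a camera, given by its name, has taken for a name from the list of things; names that differ only in an ending like _2 or _b are one class to them, and where a whole thing is asked for, a point or a joint stands for the part that bears it (a point fixed in the world has none). Each returns a list of dicts, best first, with "confidence" (0 to 1); they miss things now and then, are a little off and sometimes report something else, mostly with a low value. They report only what shows in the picture. A call takes as long as a camera call. They do not tell look-alikes from the thing itself.
- imaging.silhouettes(camera, target): "mask" (480x640 bool, what is visible of it) and "extent" ([left, top, width, height] in pixels, round what is visible of it).
The state is a dict: "time_s": time; "joints": joint angles; "qd": joint speeds; "joint_torque": joint torques, N m; "eef_pos": TCP position; "tcp_rot": TCP orientation; "force": force on the tool from outside, world axes, zero at the start; "torque": the same for the moment, N m; "grip_width": opening from 0.0 (shut) to 1.0 (fully open).
Only numpy, scipy, OpenCV 4.12 (cv2) and the standard library are available. Lean on these libraries where they do the work, as an engineer would, in place of code of your own. Each camera call takes 0.05 s, during which the arm holds its last target. There are 200 camera calls.

## Working session

There is one attempt and no reset: what is moved stays moved. The work goes in short steps, Python scripts to look and compute and a shell command to move; the robot and the scene stay as the last step left them, time stands still between calls to the robot, and variables do not carry over. Pictures are saved under pics/ and viewed, about 8 in all and at most 12, crops included, and the job is handed in when it is done.

```bash
mkdir -p pics; ls
python3 - <<'E'
from workcell import ctrl, imaging
import cv2
s=ctrl.get_state();print({k:(v if not hasattr(v,'round') or isinstance(v,float) else v.round(3)) for k,v in s.items()})
a=[imaging.get_image(n) for n in("scene","top")]
for n,i in zip(("scene","top"),a):
    cv2.imwrite(f'pics/{n}0.png',i["frame"]);print(n,{k:v for k,v in i.items() if k!='frame'})
E
```

```text
pics
{'time_s': 0.0, 'joints': array([-1.28 ,  0.384,  0.044,  1.6  , -0.018,  1.161, -0.05 ]), 'qd': array([ 0.001,  0.001,  0.001, -0.003, -0.001, -0.001,  0.001]), 'joint_torque': array([-0.0000e+00, -4.3345e+01,  1.0250e+00, -2.4952e+01,  1.1000e-02,
        1.1000e-02, -0.0000e+00]), 'eef_pos': array([246.007, 600.606, 229.848]), 'tcp_rot': array([-1.571,  0.003,  1.182]), 'force': array([-0.245,  0.086, -0.653]), 'torque': array([-0.019, -0.032,  0.01 ]), 'grip_width': 0.9998400225477304}
scene {'fx': 618.9486760106229, 'fy': 618.9486760106229, 'cx': 310.1471500359992, 'cy': 250.1427869570699, 'rvec': array([ 1.66162241,  2.00935849, -0.72005719]), 'tvec': array([ 146.40423386, -375.97710703, 1544.58053208])}
top {'fx': 604.1037994460613, 'fy': 604.1037994460613, 'cx': 322.5554387944035, 'cy': 243.35445697854968, 'rvec': array([ 2.16937315, -2.16626513,  0.09804575]), 'tvec': array([-31.17781489, 559.67580197, 969.9218706 ])}
```

View pics/top0.png

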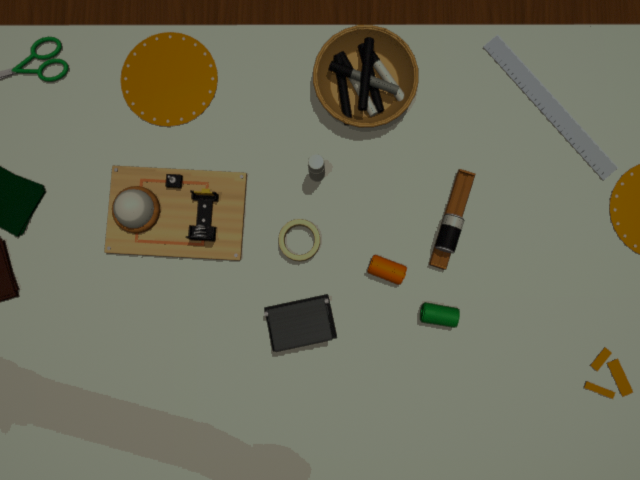

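View pics/scene0.png

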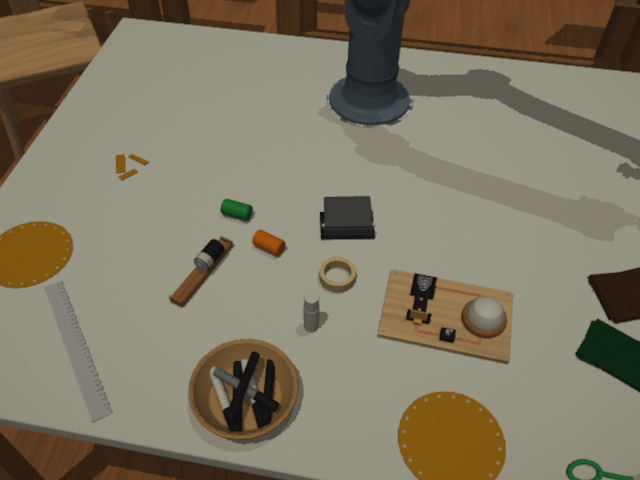

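Three cylinders resemble the cell. The dark one with the bright band lies in the trough at top (449,233). The orange one is at (387,270) and the green one at (440,315), and both are excluded by colour. The dark one fits. The holder's coil is at (203,232), the brass plate at (205,195), so bay +x points up in the image (roughly world +x). I'll measure next and check with a crop.

```bash
cat > h.py <<'E'
import numpy as np, cv2
from workcell import ctrl, imaging
def cam(i):
    R=cv2.Rodrigues(np.array(i["rvec"]))[0]; t=np.array(i["tvec"]).ravel()
    K=np.array([[i["fx"],0,i["cx"]],[0,i["fy"],i["cy"]],[0,0,1]]); return K,R,t
def back(i,uv,z):
    K,R,t=cam(i); d=R.T@np.linalg.solve(K,[uv[0],uv[1],1]); c=-R.T@t
    return c+d*(z-c[2])/d[2]
def proj(i,P):
    K,R,t=cam(i); return cv2.projectPoints(np.array(P,float).reshape(-1,3),R,t,K,None)[0].reshape(-1,2)
def rect(m):
    return cv2.minAreaRect(np.argwhere(m)[:,::-1].astype(np.float32))
E
python3 - <<'E'
from h import *
np.set_printoptions(precision=1,suppress=True)
I={n:imaging.get_image(n) for n in("top","scene")}
for n in I:
  for t,z in(("cell_center",27),("trough",10),("light",12),("spring",37),("contact",40),("punch",52),("glue_stick",92),("tape",24)):
    for s in imaging.silhouettes(n,t)[:3]:
      if s["confidence"]<.3: continue
      r=rect(s["mask"]); ys,xs=np.nonzero(s["mask"])
      print(n,t,round(s["confidence"],2),s["extent"],"c",np.array(r[0]),back(I[n],r[0],z)[:2],"box",*[back(I[n],p,z)[:2] for p in cv2.boxPoints(r)])
f=I["top"]["frame"]
a=cv2.resize(f[150:270,100:260],None,fx=2.5,fy=5/2,interpolation=cv2.INTER_CUBIC)
a=cv2.resize(f[155:265,165:255],(450,550),interpolation=cv2.INTER_CUBIC);b=cv2.resize(f[165:275,420:490],(350,550),interpolation=cv2.INTER_CUBIC)
cv2.imwrite('pics/crop1.png',np.hstack([a,b]))
E
```

```text
top cell_center 0.73 [367.7, 255.9, 37.9, 28.6] c [386.7 269.2] [ 517.2 -135.9] box [ 513.  -101.8] [ 542.8 -113.1] [ 521.4 -170. ] [ 491.7 -158.6]
top cell_center 0.6 [435.2, 213.6, 28.4, 38.7] c [449.9 233.3] [ 576.7 -240.6] box [ 552.4 -213.5] [ 612.3 -234.3] [ 601.  -267.9] [ 541.2 -246.9]
top trough 0.97 [428.7, 166.8, 45.0, 103.2] c [451.6 219.1] [ 602.7 -247.5] box [ 524.7 -206.3] [ 691.1 -259.4] [ 681.8 -289.2] [ 515.8 -235.7]
top light 0.69 [105.3, 165.8, 142.8, 96.6] c [175.7 212.5] [613.3 217.7] box [545.1 335.3] [695.7 332.4] [682.3  98.8] [532.3 105. ]
top light 0.64 [278.1, 218.6, 40.7, 44.4] c [298.9 239.8] [567.2   9.4] box [582.7  55.1] [613.3  -5.3] [551.7 -36. ] [521.5  24. ]
top contact 0.64 [435.1, 212.6, 30.7, 36.8] c [449. 233.] [ 575.6 -236.5] box [ 551.4 -209.6] [ 611.4 -231.2] [ 600.  -263.6] [ 540.1 -241.8]
top contact 0.52 [194.2, 191.7, 17.8, 3.3] c [203.1 191.5] [643.9 166.2] box [640.1 181.4] [649.9 180.9] [647.8 151. ] [637.9 151.5]
top punch 0.95 [265.4, 296.5, 69.4, 53.1] c [300.  322.7] [430.6   5.1] box [455.8  64.7] [478.  -38.5] [405.5 -54.2] [38
[... 1116 characters left out ...]
8 356. ] [700.1 328.7]
scene contact 0.56 [411.9, 309.3, 14.9, 18.2] c [418.3 317.3] [653.2 168.3] box [664.9 152.4] [639.9 154.3] [641.4 184.3] [666.3 181.9]
scene punch 0.95 [319.1, 197.8, 56.9, 42.7] c [347.5 217.5] [453.  12.] box [405.  -51.7] [383.8  58. ] [498.2  71.9] [518.1 -31.4]
scene glue_stick 0.64 [304.8, 292.4, 15.3, 38.2] c [311.5 312. ] [711.9 -11.5] box [674.2 -31.6] [669.4  -6.5] [747.9   7.7] [752.4 -16.2]
scene glue_stick 0.4 [319.7, 256.9, 33.2, 36.2] c [337.5 275. ] [627.5  18.7] box [595.8 -18. ] [584.   43.2] [657.8  53.8] [669.1  -4.9]
scene tape 0.71 [317.7, 257.1, 38.5, 37.4] c [337.3 274.8] [575.5  12.5] box [617.7 -18.5] [533.8 -25.2] [531.7  44.7] [615.2  48.3]
```

View pics/crop1.png

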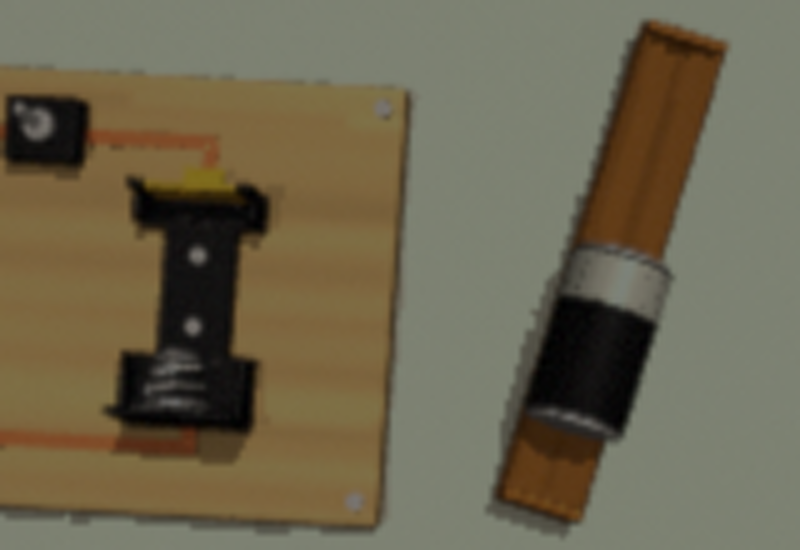

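The crop confirms it: the dark cell has its bright nub end toward +x (up), yaw about −18°. The holder has its coil spring at the −x end and its brass plate at the +x end, yaw about −3°. The tool can only turn about the vertical, so I plan to tilt the cell in the grip by lowering its nub end onto the trough's end stop. On the way I'll look at the holder with the wrist camera.

```bash
python3 -m creep '[[8.5,[-2.6,0,-5],0],[8.5,[-2.6,0,-5],0],[8.5,[-2.6,0,-5],0],[8.5,[-2.6,0,-5],0],[8.5,[-2.6,0,-5],0],[8.5,[-2.6,0,-5],0],[8.5,[-2.6,0,-5],0],[8.5,[-2.6,0,-5],0],[8.5,[-2.6,0,-5],0],[8.5,[-2.6,0,-4.5],0]]' 40
cat >> h.py <<'E'
from scipy.spatial.transform import Rotation as Ro
class Wrist:
    def __init__(s):
        st=ctrl.get_state(); s.st=st; i=imaging.get_image("wrist"); s.f=i["frame"]; s.i=i
        T=np.eye(4); T[:3,:3]=Ro.from_euler('xyz',st["tcp_rot"]).as_matrix(); T[:3,3]=st["eef_pos"]
        s.T=T@np.array(i["tool_from_camera"])
    def back(s,uv,z):
        i=s.i; v=np.array([(uv[0]-i["cx"])/i["fx"],(uv[1]-i["cy"])/i["fy"]]); r=np.linalg.norm(v)
        d=np.array([*(v/r*np.sin(r)),np.cos(r)]) if r>0 else np.array([0,0,1.]); d=s.T[:3,:3]@d; c=s.T[:3,3]
        return c+d*(z-c[2])/d[2]
    def proj(s,P):
        i=s.i; q=(np.array(P,float).reshape(-1,3)-s.T[:3,3])@s.T[:3,:3]; a=np.arctan2(np.hypot(q[:,0],q[:,1]),q[:,2])
        n=np.hypot(q[:,0],q[:,1]); return np.c_[q[:,0]/n*a*i["fx"]+i["cx"],q[:,1]/n*a*i["fy"]+i["cy"]]
E
python3 - <<'E'
from h import *
np.set_printoptions(precision=1,suppress=True)
w=Wrist(); cv2.imwrite('pics/w1.png',w.f); print(w.st["eef_pos"],w.st["tcp_rot"],w.i["fx"],w.T)
for t,z in(("light",12),("spring",37),("contact",42)):
  for s in imaging.silhouettes("wrist",t)[:2]:
    r=rect(s["mask"]); print(t,round(s["confidence"],2),s["extent"],*[back_[:2] for back_ in [w.back(p,z) for p in cv2.boxPoints(r)]],w.back(r[0],z)[:2])
E
```

```text
time_s: 2.25
eef_pos: [607.2, 171.6, 231.6]
tcp_rot: [-1.571, -0.0, 1.182]
force: [0.3, 0.6, 0.2]
grip_width: 1.0
[607.2 171.6 231.6] [-1.6 -0.   1.2] 371.64829954431775 [[  0.4   0.9   0.3 537. ]
 [  0.9  -0.4  -0.1 200.8]
 [  0.    0.3  -1.  374.6]
 [  0.    0.    0.    1. ]]
spring 0.74 [234.9, 91.1, 251.2, 202.5] [529.5 115.7] [540.6 329.4] [686.6 333.3] [673.7  98.5] [605.5 216.6]
spring 0.62 [306.1, 185.4, 13.7, 8.2] [583.6 166. ] [583.3 177.9] [588.8 178. ] [589.1 166. ] [586.2 172. ]
contact 0.64 [313.9, 236.8, 27.8, 15.7] [634.5 154.1] [636.6 183.2] [647.4 182.3] [645.4 153. ] [641.  168.2]
```

View pics/w1.png

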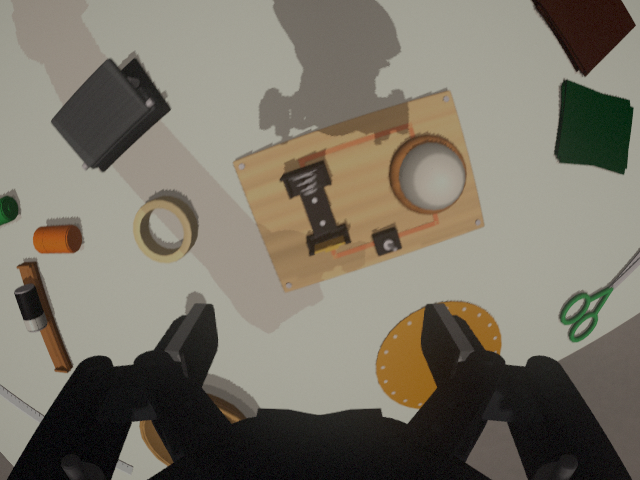

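Run:
```python
from h import *
from scipy.optimize import least_squares
np.set_printoptions(precision=1,suppress=True)
w=Wrist(); I={n:imaging.get_image(n) for n in("top","scene")}
loc=np.array([[-75,-115,12],[75,-115,12],[75,115,12],[-75,115,12]])
def pose(p): c,s=np.cos(p[2]),np.sin(p[2]); return lambda P:np.array(P)@np.array([[c,-s,0],[s,c,0],[0,0,1]]).T+[p[0],p[1],0]
def quad(m):
    m=m.astype(np.uint8); h=cv2.convexHull(max(cv2.findContours(m,0,2)[0],key=cv2.contourArea))
    for e in np.arange(2,20,.5):
        q=cv2.approxPolyDP(h,e,True)
        if len(q)<=4: return q.reshape(-1,2).astype(float)
res={}
for n,pr,bk in(("wrist",w.proj,w.back),("top",lambda P:proj(I["top"],P),lambda u,z:back(I["top"],u,z))):
    ss=[s for t in("light","spring") for s in imaging.silhouettes(n,t) if s["extent"][2]>100 ]
    if not ss: print(n,"none");continue
    q=quad(ss[0]["mask"]); 
    W=np.array([bk(u,12) for u in q]); 
    def f(p):
        uv=pr(pose(p)(loc)); return np.concatenate([uv[i]-q[np.argmin(np.linalg.norm(q-uv[i],axis=1))] for i in range(4)])
    s=least_squares(f,[608,218,-.05],loss='soft_l1'); p=s.x; res[n]=p
    print(n,q.tolist(),"light",p[:2],np.degrees(p[2]),"res",f(p),"bay",pose(p)([0,-50,37]))
# overlay with bay at light (0,-50): contact top inner edge, spring wall top, both
p=res.get("wrist"); P=pose(p)
pts=P([[30.75,-71,42],[30.75,-29,42],[-42.75,-71,50],[-42.75,-29,50],[-45.75,-71,50],[-45.75,-29,50],[-23.25,-50,37]])
f=w.f.copy()
for n,ff,pr in(("w",w.f,w.proj),("t",I["top"]["frame"],lambda X:proj(I["top"],X))):
    uv=pr(pts); x0,y0=(uv.mean(0)-[40,45]).astype(int); k=5; c=cv2.resize(ff[y0:y0+90,x0:x0+80],None,fx=k,fy=k,interpolation=cv2.INTER_CUBIC)
    for u in uv: cv2.circle(c,tuple(((u-[x0,y0]+.5)*k).astype(int)),3,(0,0,255),1)
    globals()["c"+n]=c
cv2.imwrite('pics/ov.png',np.hstack([cw,ct]))
```

```text
wrist [[450.0, 90.0], [486.0, 224.0], [286.0, 292.0], [235.0, 161.0]] light [613.6 220.5] -3.06718540533554 res [-2.6 -0.1 -0.   0.6  0.4  0.9  1.1 -2.3] bay [610.9 170.6  37. ]Traceback (most recent call last):
  File "<stdin>", line 17, in <module>
TypeError: 'NoneType' object is not iterable
```

```bash
python3 -m creep '[[8.5,[-4.9,0,-1.6],0],[8.5,[-4.9,0,-1.6],0],[8.5,[-4.9,0,-1.6],0],[8.5,[-4.9,1,-1.6],0],[8.5,[-4.9,2,-1.6],0],[8.5,[-4.9,2,-1.6],0],[8.5,[-4.9,2,-1.6],0],[8.5,[-4.9,1,-1.6],0],[8.5,[0,0,0],-4.4],[8.5,[0,0,0],0]]' 40
python3 - <<'E'
from h import *
np.set_printoptions(precision=1,suppress=True)
w=Wrist(); cv2.imwrite('pics/w2.png',w.f); print(w.st["eef_pos"],np.degrees(w.st["tcp_rot"]))
for t,z in(("cell_center",27),("trough",14)):
  for s in imaging.silhouettes("wrist",t)[:3]:
    r=rect(s["mask"]); print(t,round(s["confidence"],2),s["extent"],*[b[:2] for b in [w.back(p,z) for p in cv2.boxPoints(r)]],w.back(r[0],z)[:2])
E
```

```text
time_s: 4.05
eef_pos: [575.7, -238.0, 151.1]
tcp_rot: [-1.571, -0.0, 1.257]
force: [0.2, 0.0, -0.6]
grip_width: 0.994
[ 575.7 -238.   151.1] [-90.  -0.  72.]
cell_center 0.94 [380.9, 89.1, 90.0, 50.3] [ 521.2 -173.2] [ 490.7 -160.4] [512.2 -98. ] [ 544.3 -111. ] [ 517.2 -136.9]
cell_center 0.65 [242.1, 26.2, 89.1, 57.3] [ 421.5 -248.3] [ 433.1 -187.1] [ 467.2 -193.1] [ 456.1 -254. ] [ 445.4 -220.6]
cell_center 0.64 [296.5, 189.1, 44.5, 86.8] [ 604.8 -266.7] [ 541.2 -243.6] [ 552.  -212.1] [ 616.5 -233. ] [ 577.6 -238.5]
trough 0.83 [300.8, 152.3, 39.8, 196.9] [ 515.9 -233.1] [ 525.2 -204.6] [ 692.3 -255.6] [ 681.1 -289.9] [ 595.7 -243.3]
trough 0.54 [635.5, 87.0, 4.5, 52.5] [532.   96.6] [533.1 106.6] [584.   93.1] [582.2  83.3] [557.8  94.1]
```

View pics/w2.png

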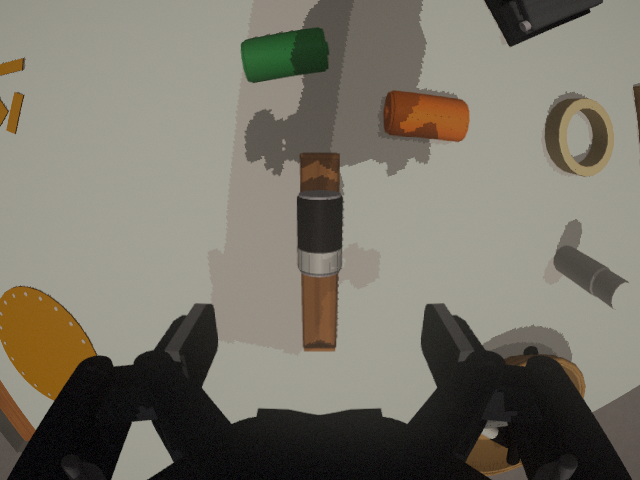

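The dark cell is at (319,232) in the wrist view, centre about (577.5, −239) with all three cameras agreeing, and aligned with the tool. Next I descend and grip.

```bash
python3 -m creep '[[8.5,[0,3,-0.3],0],[8.5,[0,3,0],0],[8.5,[0,3,0],0],[8.5,[0,2.5,0],0],[8.5,[0,2,0],0],[8.5,[0,1,0],0],[8.5,[0,0,0],0],[0,[0,0,0],0],[0,[0,0,0],0],[0,[0,0,0],0]]' 40
python3 -m creep '[[0,[0,0,0],0],[0,[0,0,0],0],[0,[0,0,0],0],[0,[0,0,0],0],[0,[0,-1,0],0],[0,[0,-2,0],0],[0,[0,-2,0],0],[0,[0,-2,0],0],[0,[0,-1,0],0],[0,[0,0,0],0]]' 40
python3 - <<'E'
from h import *
np.set_printoptions(precision=1,suppress=True)
w=Wrist(); cv2.imwrite('pics/w3.png',cv2.resize(w.f[100:340,160:480],None,fx=2,fy=2)); print(w.st["eef_pos"],w.st["grip_width"],w.st["force"])
E
```

```text
time_s: 5.45
eef_pos: [579.3, -238.9, 7.2]
tcp_rot: [-1.572, -0.001, 1.259]
force: [-2.1, -0.0, 3.7]
grip_width: 0.385
time_s: 6.7
eef_pos: [579.5, -239.2, 87.7]
tcp_rot: [-1.573, -0.0, 1.259]
force: [-0.1, 0.1, -1.2]
grip_width: 0.385
[ 579.5 -239.2   87.7] 0.38459080727747913 [-0.1  0.1 -1.2]
```

View pics/w3.png

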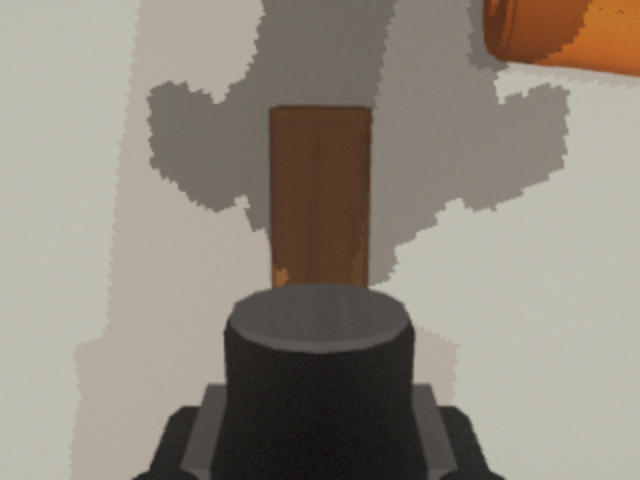

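The cell is held level, flat face toward the camera (crop (320,317)), and the trough's near end stop is at crop (320,107). I'll work out the exact positions from this picture.

Run:
```python
from h import *
np.set_printoptions(precision=1,suppress=True)
w=Wrist(); e=w.st["eef_pos"]; u=np.array([.951,-.309])
for n,uv,z in(("stop outer top",(320,153.5),18),("flat top rim",(320.5,275),124.5),("flat bottom rim",(320.5,242.5),90.5)):
    P=w.back(uv,z); print(n,P[:2],"along u from tcp",(P[:2]-e[:2])@u,"across",(P[:2]-e[:2])@np.array([.309,.951]))
```

```text
stop outer top [ 520.9 -219.1] along u from tcp -61.10305103158404 across 0.8145406071566593
flat top rim [ 548.7 -228.2] along u from tcp -31.843689758947363 across 0.7655988840339203
flat bottom rim [ 549.1 -228.2] along u from tcp -31.434152242111626 across 0.8920258763676112
```

```bash
python3 -m creep '[[0,[0,0,4.1],0],[0,[0,0,4.1],0],[0,[0,2,0],0],[0,[0,2.5,0],0],[0,[0,2,0],0],[0,[0,0.5,0],0],[0,[0,0,0],0],[0,[0,0.2,0],0],[0,[0,0.2,0],0],[0,[0,0,0],0]]' 40
python3 -m creep '[[0,[0,0.1,0],0],[0,[0,0.1,0],0],[0,[0,0.1,0],0],[0,[0,0.1,0],0],[0,[0,0.1,0],0],[0,[0,0,0],0],[0,[0,0,0],0],[0,[0,0,0],0],[0,[0,0,0],0],[0,[0,0,0],0]]' 40
```

```text
time_s: 8.05
eef_pos: [501.2, -214.2, 14.4]
tcp_rot: [-1.571, -0.001, 1.258]
force: [-5.2, 1.7, 13.5]
grip_width: 0.385
time_s: 9.3
eef_pos: [500.2, -214.0, 9.6]
tcp_rot: [-1.57, -0.001, 1.258]
force: [-7.3, 2.5, 15.2]
grip_width: 0.385
```

```bash
python3 -m creep '[[0,[0,-1,0],0],[0,[0,-3,0],0],[0,[0,-3,0],0],[0,[0,-1,0],0],[0,[0,0,0],0],[0,[0,0,0],0],[0,[0,0,0],0],[0,[0,0,0],0],[0,[0,0,0],0],[0,[0,0,0],0]]' 40
python3 - <<'E'
from h import *
np.set_printoptions(precision=1,suppress=True)
w=Wrist(); cv2.imwrite('pics/w4.png',cv2.resize(w.f[200:340,220:420],None,fx=4,fy=4)); print(w.st["eef_pos"],w.st["grip_width"],w.st["force"])
e=w.st["eef_pos"]; T=np.eye(3)
yaw=w.st["tcp_rot"][2]; u=np.array([np.sin(yaw),-np.cos(yaw),0])
for th in (0,5,10,15,20,25):
  t=np.radians(th); a=u*np.cos(t)+[0,0,np.sin(t)]; n=-u*np.sin(t)+[0,0,np.cos(t)]
  g=e+[0,0,20]; F=g-31.7*a; print(th,"top rim",w.proj(F+17*n)[0],"bottom",w.proj(F-17*n)[0])
E
```

```text
time_s: 10.55
eef_pos: [500.5, -213.8, 87.1]
tcp_rot: [-1.571, 0.0, 1.259]
force: [-1.1, 0.4, -1.3]
grip_width: 0.385
[ 500.5 -213.8   87.1] 0.38544840585937384 [-1.1  0.4 -1.3]
0 top rim [317.7 274.2] bottom [318.  241.2]
5 top rim [317.8 266.8] bottom [318.1 242.9]
10 top rim [317.8 260.2] bottom [318.1 245.3]
15 top rim [317.8 254.6] bottom [318.1 248.2]
20 top rim [317.8 249.9] bottom [318.1 251.5]
25 top rim [317.9 246.1] bottom [318.2 255.3]
```

View pics/w4.png

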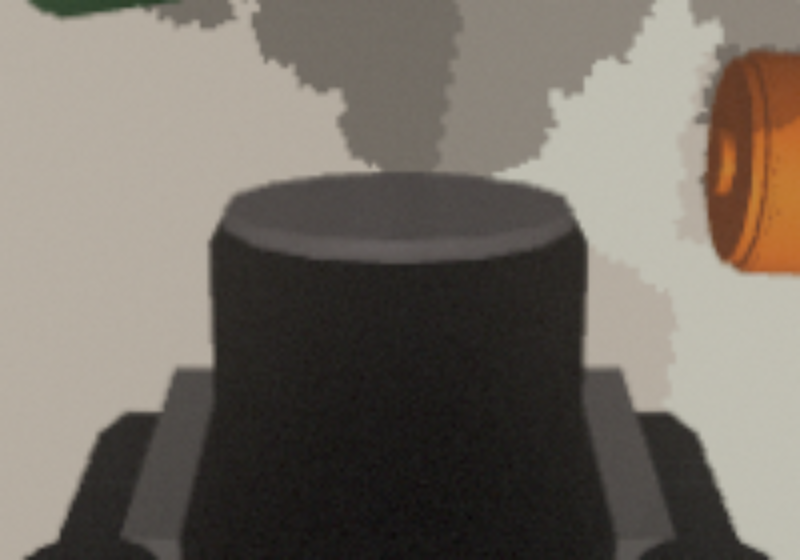

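The flat-face ellipse (crop y 172–262) gives only about 6° of tilt. I'll repeat with a weaker grip so the cell pivots more freely.

```bash
python3 -m creep '[[0,[0,3,0.3],0],[0,[0,3,0],0],[0,[0,0.8,0],0],[0,[0,0.2,0],0],[0,[0,0.2,0],0],[0,[0,0.2,0],0],[0,[0,0.2,0],0],[0,[0,0.2,0],0],[0,[0,0.1,0],0],[0,[0,0,0],0]]' 20
python3 -m creep '[[0,[0,0,0],0],[0,[0,0,0],0],[0,[0,0,0],0],[0,[0,-1,0],0],[0,[0,-3,0],0],[0,[0,-3,0],0],[0,[0,-1,0],0],[0,[0,0,0],0],[0,[0,0,0],0],[0,[0,0,0],0]]' 40
cat > tilt.py <<'E'
from h import *
np.set_printoptions(precision=1,suppress=True)
w=Wrist(); print(w.st["eef_pos"],w.st["force"])
g=cv2.cvtColor(w.f,cv2.COLOR_BGR2GRAY)[225:290,312:326].mean(1); print({225+k:int(v) for k,v in enumerate(g)})
e=w.st["eef_pos"];yaw=w.st["tcp_rot"][2]; u=np.array([np.sin(yaw),-np.cos(yaw),0])
for th in range(0,28,3):
  t=np.radians(th); a=u*np.cos(t)+[0,0,np.sin(t)]; n=-u*np.sin(t)+[0,0,np.cos(t)]
  F=e+[0,0,20]-31.7*a; print(th,"top",w.proj(F+17*n)[0,1].round(1),"bottom",w.proj(F-17*n)[0,1].round(1))
E
python3 tilt.py
```

```text
time_s: 11.85
eef_pos: [498.0, -212.9, 9.6]
tcp_rot: [-1.571, -0.001, 1.259]
force: [-3.1, 1.9, 9.4]
grip_width: 0.388
time_s: 13.1
eef_pos: [496.7, -212.4, 87.0]
tcp_rot: [-1.568, 0.0, 1.259]
force: [-0.1, 0.1, -1.5]
grip_width: 0.385
[ 496.7 -212.4   87. ] [-0.1  0.1 -1.5]
{225: 109, 226: 108, 227: 109, 228: 109, 229: 109, 230: 109, 231: 109, 232: 109, 233: 109, 234: 109, 235: 109, 236: 109, 237: 109, 238: 109, 239: 109, 240: 109, 241: 109, 242: 114, 243: 80, 244: 74, 245: 73, 246: 73, 247: 73, 248: 73, 249: 74, 250: 73, 251: 73, 252: 74, 253: 73, 254: 73, 255: 73, 256: 73, 257: 73, 258: 73, 259: 74, 260: 88, 261: 96, 262: 94, 263: 91, 264: 86, 265: 73, 266: 33, 267: 34, 268: 35, 269: 33, 270: 34, 271: 34, 272: 32, 273: 33, 274: 33, 275: 31, 276: 32, 277: 31, 278: 31, 279: 31, 280: 32, 281: 31, 282: 30, 283: 30, 284: 31, 285: 30, 286: 30, 287: 29, 288: 29, 289: 28}
0 top 273.9 bottom 241.1
3 top 269.3 bottom 242.1
6 top 265.1 bottom 243.3
9 top 261.2 bottom 244.7
12 top 257.6 bottom 246.3
15 top 254.3 bottom 248.1
18 top 251.4 bottom 250.1
21 top 248.8 bottom 252.2
24 top 246.6 bottom 254.5
27 top 244.6 bottom 256.9
```

Run:
```python
from h import *
np.set_printoptions(precision=1,suppress=True)
out=[]
s=ctrl.get_state(); P=s["eef_pos"]+[0,0,20]; yaw=s["tcp_rot"][2]; u=np.array([np.sin(yaw),-np.cos(yaw),0])
for n in("scene","top"):
    i=imaging.get_image(n); uv=proj(i,P)[0]; print(n,uv,-cam(i)[1].T@cam(i)[2])
    for th in(0,6,12,18):
        t=np.radians(th);a=u*np.cos(t)+[0,0,np.sin(t)]; print(th,proj(i,[P-31.7*a,P+29.8*a]).ravel())
    x,y=(uv-[35,45]).astype(int); print(x,y); out.append(cv2.resize(i["frame"][y:y+90,x:x+70],None,fx=5.5,fy=5.5,interpolation=cv2.INTER_CUBIC))
cv2.imwrite('pics/s1.png',np.hstack(out))
```

```text
scene [228.6 198.1] [1278.7   91.9  951.3]
0 [237.6 187.7 219.8 208.1]
6 [237.8 189.  219.6 206.9]
12 [237.8 190.4 219.6 205.6]
18 [237.7 191.8 219.7 204.2]
193 153
top [443.  279.8] [ 462.4  -37.7 1019.6]
0 [436.9 299.9 448.7 261.1]
6 [436.5 299.8 449.1 261. ]
12 [436.2 299.5 449.4 261.2]
18 [436.  299.  449.7 261.6]
408 234
```

View pics/s1.png

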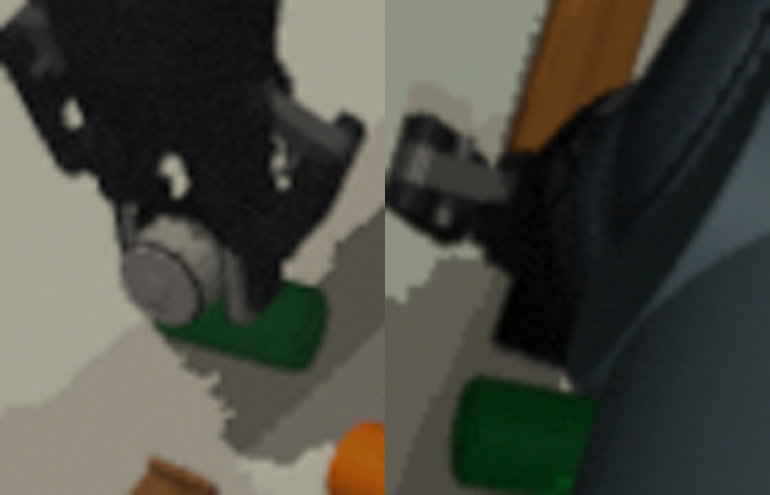

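Run:
```python
import cv2
for n,k,x0,y0 in(("w3",2,160,100),("w4",4,220,200)):
    g=cv2.cvtColor(cv2.imread(f'pics/{n}.png'),6)
    g=g[:,int((314-x0)*k):int((326-x0)*k)].mean(1); print(n,{y:int(g[int((y-y0)*k)]) for y in range(238,285)})
```

```text
w3 {238: 63, 239: 63, 240: 64, 241: 65, 242: 71, 243: 73, 244: 73, 245: 74, 246: 73, 247: 73, 248: 73, 249: 73, 250: 73, 251: 73, 252: 74, 253: 73, 254: 74, 255: 73, 256: 72, 257: 73, 258: 73, 259: 73, 260: 73, 261: 73, 262: 73, 263: 73, 264: 73, 265: 72, 266: 73, 267: 73, 268: 72, 269: 72, 270: 73, 271: 81, 272: 86, 273: 87, 274: 86, 275: 81, 276: 65, 277: 36, 278: 27, 279: 28, 280: 29, 281: 29, 282: 28, 283: 28, 284: 27}
w4 {238: 109, 239: 108, 240: 108, 241: 110, 242: 113, 243: 92, 244: 75, 245: 73, 246: 73, 247: 73, 248: 73, 249: 73, 250: 73, 251: 73, 252: 73, 253: 73, 254: 73, 255: 73, 256: 73, 257: 73, 258: 73, 259: 73, 260: 82, 261: 92, 262: 94, 263: 92, 264: 88, 265: 79, 266: 49, 267: 34, 268: 34, 269: 34, 270: 33, 271: 33, 272: 33, 273: 32, 274: 32, 275: 32, 276: 31, 277: 32, 278: 32, 279: 31, 280: 32, 281: 31, 282: 31, 283: 30, 284: 30}
```

The first and second presses gave the same result, about 8°. I'll press once more with the stop nearer the grip point, and measure the tilt while loaded.

```bash
python3 -m creep '[[0,[0,3,-1],0],[0,[0,3,0],0],[0,[0,0.8,0],0],[0,[0,0.2,0],0],[0,[0,0.2,0],0],[0,[0,0.2,0],0],[0,[0,0.2,0],0],[0,[0,0.1,0],0],[0,[0,0,0],0],[0,[0,0,0],0]]' 20
python3 tilt.py | head -2
```

```text
time_s: 14.5
eef_pos: [507.5, -215.9, 11.6]
tcp_rot: [-1.571, -0.0, 1.259]
force: [-1.0, 0.1, 1.8]
grip_width: 0.39
[ 507.5 -215.9   11.6] [-1.   0.1  1.8]
{225: 126, 226: 126, 227: 126, 228: 126, 229: 126, 230: 126, 231: 126, 232: 126, 233: 126, 234: 126, 235: 125, 236: 125, 237: 126, 238: 126, 239: 125, 240: 126, 241: 126, 242: 126, 243: 91, 244: 84, 245: 83, 246: 83, 247: 83, 248: 83, 249: 83, 250: 84, 251: 83, 252: 83, 253: 84, 254: 84, 255: 84, 256: 83, 257: 84, 258: 84, 259: 92, 260: 104, 261: 110, 262: 108, 263: 105, 264: 96, 265: 65, 266: 29, 267: 30, 268: 32, 269: 31, 270: 31, 271: 30, 272: 30, 273: 31, 274: 30, 275: 30, 276: 30, 277: 31, 278: 29, 279: 29, 280: 29, 281: 29, 282: 29, 283: 30, 284: 31, 285: 29, 286: 29, 287: 28, 288: 28, 289: 26}
```

```bash
python3 -m creep '[[0,[0,0.1,0],0],[0,[0,0.1,0],0],[0,[0,0.1,0],0],[0,[0,0.1,0],0],[0,[0,0.1,0],0],[0,[0,0,0],0],[0,[0,0,0],0],[0,[0,0,0],0],[0,[0,0,0],0],[0,[0,0,0],0]]' 20
python3 tilt.py | head -2
```

```text
time_s: 15.8
eef_pos: [507.3, -215.9, 9.7]
tcp_rot: [-1.57, -0.003, 1.258]
force: [-9.2, 4.9, 25.0]
grip_width: 0.386
[ 507.3 -215.9    9.7] [-9.2  4.9 25. ]
{225: 126, 226: 127, 227: 127, 228: 127, 229: 127, 230: 127, 231: 127, 232: 127, 233: 127, 234: 127, 235: 126, 236: 127, 237: 127, 238: 126, 239: 126, 240: 127, 241: 127, 242: 127, 243: 122, 244: 91, 245: 83, 246: 82, 247: 83, 248: 83, 249: 83, 250: 83, 251: 82, 252: 83, 253: 83, 254: 83, 255: 83, 256: 98, 257: 111, 258: 112, 259: 109, 260: 105, 261: 88, 262: 54, 263: 31, 264: 33, 265: 33, 266: 33, 267: 31, 268: 32, 269: 33, 270: 31, 271: 32, 272: 32, 273: 32, 274: 31, 275: 31, 276: 31, 277: 31, 278: 31, 279: 29, 280: 29, 281: 30, 282: 29, 283: 29, 284: 30, 285: 29, 286: 29, 287: 28, 288: 29, 289: 28}
```

```bash
python3 -m creep '[[0,[0,0,0.3],0],[0,[0,0,0.3],0],[0,[0,0,0.2],0],[0,[0,0.1,0],0],[0,[0,0.1,0],0],[0,[0,0,0],0],[0,[0,0,0],0],[0,[0,0,0],0],[0,[0,0,0],0],[0,[0,0,0],0]]' 20
python3 tilt.py | head -2
```

```text
time_s: 17.1
eef_pos: [505.0, -215.4, 8.4]
tcp_rot: [-1.581, -0.001, 1.258]
force: [-1.3, 1.2, 18.3]
grip_width: 0.383
[ 505.  -215.4    8.4] [-1.3  1.2 18.3]
{225: 126, 226: 126, 227: 127, 228: 127, 229: 127, 230: 126, 231: 126, 232: 127, 233: 127, 234: 127, 235: 127, 236: 127, 237: 126, 238: 126, 239: 127, 240: 126, 241: 127, 242: 127, 243: 127, 244: 122, 245: 93, 246: 81, 247: 82, 248: 82, 249: 82, 250: 82, 251: 82, 252: 82, 253: 83, 254: 83, 255: 107, 256: 113, 257: 111, 258: 108, 259: 104, 260: 76, 261: 37, 262: 30, 263: 33, 264: 32, 265: 32, 266: 32, 267: 33, 268: 32, 269: 32, 270: 30, 271: 30, 272: 31, 273: 31, 274: 30, 275: 31, 276: 31, 277: 29, 278: 31, 279: 30, 280: 29, 281: 29, 282: 30, 283: 30, 284: 30, 285: 29, 286: 30, 287: 29, 288: 29, 289: 29}
```

```bash
python3 -m creep '[[0,[0,0.1,0],0],[0,[0,0.1,0.1],0],[0,[0,0.1,0.1],0],[0,[0,0,0],0],[0,[0,0,0],0],[0,[0,-1.5,0],0],[0,[0,-4,0],0],[0,[0,-3,0],0],[0,[0,0,0],0],[0,[0,0,0],0]]' 20
python3 -m creep '[[0,[0,-2,0],0],[0,[0.3,0,0],3.8],[0,[5.5,0,0],3.8],[0,[5.5,0,0],3.8],[0,[5.5,0,0],3.6],[0,[5.5,0,0],0],[0,[5.5,0,0],0],[0,[5.5,0,0],0],[0,[0,0,0],0],[0,[0,0,0],0]]' 40
python3 tilt.py
```

```text
time_s: 18.4
eef_pos: [496.5, -212.2, 85.1]
tcp_rot: [-1.568, -0.0, 1.259]
force: [-0.2, 0.2, -1.5]
grip_width: 0.386
time_s: 19.65
eef_pos: [657.2, 76.9, 103.7]
tcp_rot: [-1.568, 0.004, 0.998]
force: [0.5, -0.5, -0.4]
grip_width: 0.384
[657.2  76.9 103.7] [ 0.5 -0.5 -0.4]
{225: 122, 226: 118, 227: 119, 228: 127, 229: 146, 230: 177, 231: 181, 232: 182, 233: 181, 234: 182, 235: 182, 236: 182, 237: 182, 238: 182, 239: 182, 240: 181, 241: 182, 242: 182, 243: 181, 244: 181, 245: 181, 246: 157, 247: 111, 248: 79, 249: 79, 250: 79, 251: 83, 252: 99, 253: 127, 254: 128, 255: 125, 256: 122, 257: 106, 258: 67, 259: 44, 260: 45, 261: 47, 262: 46, 263: 46, 264: 46, 265: 45, 266: 45, 267: 45, 268: 44, 269: 44, 270: 43, 271: 43, 272: 43, 273: 43, 274: 43, 275: 42, 276: 42, 277: 42, 278: 41, 279: 41, 280: 40, 281: 40, 282: 40, 283: 39, 284: 39, 285: 39, 286: 39, 287: 39, 288: 38, 289: 37}
0 top 274.2 bottom 241.4
3 top 269.6 bottom 242.4
6 top 265.4 bottom 243.6
9 top 261.5 bottom 245.0
12 top 257.9 bottom 246.6
15 top 254.6 bottom 248.4
18 top 251.7 bottom 250.4
21 top 249.1 bottom 252.5
24 top 246.8 bottom 254.8
27 top 244.9 bottom 257.2
```

The last turn went the wrong way (+15 instead of −15). There was no contact, and I'm correcting it now. The tilt is about 15°. Next I align with the bay and hover in front of the spring.

```bash
python3 -m creep '[[0,[0,0,0],-10],[0,[0,0,0],-10],[0,[0,0,0],-9.7],[0,[4.6,0,2.1],0],[0,[4.5,0,2.1],0],[0,[0,1,0],0],[0,[0,1,0],0],[0,[0,0.5,0],0],[0,[0,0,0],0],[0,[0,0,0],0]]' 40
python3 - <<'E'
from h import *
np.set_printoptions(precision=1,suppress=True)
w=Wrist(); print(w.st["eef_pos"],np.degrees(w.st["tcp_rot"])); i=imaging.get_image("scene"); t=imaging.get_image("top")
c=np.radians(-3.07); R=np.array([[np.cos(c),-np.sin(c),0],[np.sin(c),np.cos(c),0],[0,0,1]])
pts=np.array([[30.75,-21,5],[30.75,21,5],[-42.75,-21,13],[-42.75,21,13],[-23.25,0,0],[-22.5,18,-5],[-22.5,-18,-5],[-45.75,-21,13],[-45.75,21,13]])@R.T+[610.9,170.6,37]
o=[]
for f,uv,k,wh in((w.f,w.proj(pts),3,(150,180)),(i["frame"],proj(i,pts),7,(50,77))):
    x,y=(uv.mean(0)-[wh[0]/2,wh[1]/2]).astype(int); x=min(max(x,0),640-wh[0]);y=min(max(y,0),480-wh[1]); print(x,y,uv)
    q=cv2.resize(f[y:y+wh[1],x:x+wh[0]],None,fx=k,fy=k,interpolation=cv2.INTER_CUBIC)
    for u in uv: cv2.circle(q,tuple(((u-[x,y]+.5)*k).astype(int)),3,(0,0,255),1)
    o.append(q[:539])
cv2.imwrite('pics/w5.png',np.hstack([o[0],o[1][:539]]))
E
```

```text
time_s: 20.95
eef_pos: [622.8, 169.4, 81.5]
tcp_rot: [-1.571, 0.0, 1.514]
force: [-1.1, 0.3, -1.8]
grip_width: 0.386
[622.8 169.4  81.5] [-90.    0.   86.7]
244 121 [[281.7 305.2]
 [357.8 304.9]
 [274.7 172.9]
 [363.6 172.5]
 [319.3 206.9]
 [353.3 206.2]
 [285.4 206.5]
 [274.6 166.6]
 [363.7 166.2]]
398 249 [[407.6 308.9]
 [431.3 313.7]
 [413.8 274. ]
 [436.8 278.5]
 [422.9 288.8]
 [432.3 292.7]
 [412.6 288.8]
 [414.  272.8]
 [436.9 277.2]]
```

View pics/w5.png

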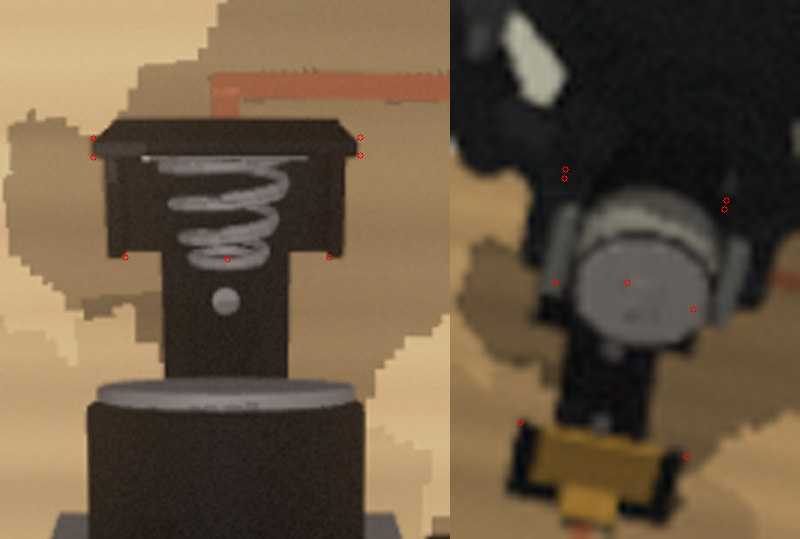

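The overlay fits the wrist picture: spring wall, nose and cheeks are within about 1 mm, and the cell is centred on the spring (crop x 226 against 227). Next I descend to the pressing height and push back slowly.

```bash
python3 -m creep '[[0,[0.05,2,0],0],[0,[0,2,0],0],[0,[0,0.6,0],0],[0,[0,0,0.2],0],[0,[0,0,0.2],0],[0,[0,0,0.2],0],[0,[0,0,0.2],0],[0,[0,0,0.1],0],[0,[0,0,0],0],[0,[0,0,0],0]]' 40
```

```text
time_s: 22.35
eef_pos: [614.7, 171.6, 36.1]
tcp_rot: [-1.574, -0.001, 1.515]
force: [4.0, 0.2, -0.4]
grip_width: 0.386
```

```bash
python3 -m creep '[[0,[-0.1,0,0.15],0],[0,[0,0,0.15],0],[0,[0,0,0.15],0],[0,[0,0,0.15],0],[0,[0,0,0.1],0],[0,[0,0,0.1],0],[0,[0,0,0],0],[0,[0,0,0],0],[0,[0,0,0],0],[0,[0,0,0],0]]' 40
python3 tilt.py | head -2
```

```text
time_s: 23.6
eef_pos: [610.1, 171.8, 36.9]
tcp_rot: [-1.581, -0.003, 1.515]
force: [9.5, 1.2, -2.5]
grip_width: 0.382
[610.1 171.8  36.9] [ 9.5  1.2 -2.5]
{225: 115, 226: 121, 227: 130, 228: 120, 229: 101, 230: 70, 231: 113, 232: 124, 233: 126, 234: 118, 235: 103, 236: 98, 237: 104, 238: 114, 239: 125, 240: 121, 241: 102, 242: 87, 243: 100, 244: 100, 245: 97, 246: 97, 247: 102, 248: 93, 249: 79, 250: 79, 251: 98, 252: 133, 253: 137, 254: 136, 255: 134, 256: 124, 257: 68, 258: 31, 259: 32, 260: 34, 261: 33, 262: 35, 263: 35, 264: 34, 265: 34, 266: 35, 267: 35, 268: 35, 269: 34, 270: 35, 271: 33, 272: 34, 273: 33, 274: 34, 275: 34, 276: 33, 277: 33, 278: 34, 279: 32, 280: 34, 281: 33, 282: 33, 283: 33, 284: 33, 285: 33, 286: 33, 287: 32, 288: 32, 289: 32}
```

The spring force is 9.5 N with the tilt held (a step-2 condition). I'll press slightly more and then start lowering.

```bash
python3 -m creep '[[0,[-0.1,0,0.1],0],[0,[0,0,0.1],0],[0,[0,0,0],0],[0,[0,0.2,0],0],[0,[0,0.2,0],0],[0,[0,0.2,0],0],[0,[0,0.2,0],0],[0,[0,0,0],0],[0,[0,0,0],0],[0,[0,0,0],0]]' 40
```

```text
time_s: 24.9
eef_pos: [611.3, 170.9, 32.0]
tcp_rot: [-1.587, -0.004, 1.514]
force: [10.0, 0.2, 5.8]
grip_width: 0.387
```

The force in z suggests the nub-end rim is touching the plate's top edge, because the arm yields sideways. I'll lift a little, press back further and lower again.

```bash
python3 -m creep '[[0,[0,-0.3,0],0],[0,[0,-0.2,0.2],0],[0,[0,0,0.2],0],[0,[0,0,0.2],0],[0,[0,0,0.1],0],[0,[0,0,0.1],0],[0,[0,0,0],0],[0,[0,0,0],0],[0,[0,0,0],0],[0,[0,0,0],0]]' 40
python3 tilt.py | head -2 | cut -c1-360
```

```text
time_s: 26.15
eef_pos: [605.5, 170.6, 35.8]
tcp_rot: [-1.592, -0.004, 1.514]
force: [14.9, 0.3, -4.2]
grip_width: 0.382
[605.5 170.6  35.8] [14.9  0.3 -4.2]
{225: 30, 226: 29, 227: 30, 228: 29, 229: 29, 230: 33, 231: 33, 232: 35, 233: 35, 234: 33, 235: 33, 236: 32, 237: 89, 238: 122, 239: 114, 240: 123, 241: 113, 242: 97, 243: 54, 244: 32, 245: 54, 246: 86, 247: 97, 248: 95, 249: 86, 250: 87, 251: 111, 252: 133, 253: 135, 254: 134, 255: 132, 256: 94, 257: 47, 258: 30, 259: 32, 260: 32, 261: 34, 262: 33, 263: 33,
```

```bash
python3 -m creep '[[0,[0,0.1,-0.1],0],[0,[0,0.2,-0.1],0],[0,[0,0.2,0],0],[0,[0,0.2,0],0],[0,[0,0.2,0],0],[0,[0,0,0],0],[0,[0,0,0],0],[0,[0,0,0],0],[0,[0,0,0],0],[0,[0,0,0],0]]' 40
```

```text
time_s: 27.45
eef_pos: [609.4, 170.7, 30.2]
tcp_rot: [-1.595, -0.005, 1.514]
force: [13.1, -0.9, 8.8]
grip_width: 0.38
```

```bash
python3 -m creep '[[0,[0,0.1,0.1],0],[0,[0,0.1,0],0],[0,[0,0.1,0],0],[0,[0,0.1,0],0],[0,[0,0,0],0],[0,[0,0,0],0],[0,[0,0,0],0],[0,[0,0,0],0],[0,[0,0,0],0],[0,[0,0,0],0]]' 40
python3 tilt.py | head -2 | cut -c1-360
```

```text
time_s: 28.7
eef_pos: [609.7, 170.8, 27.1]
tcp_rot: [-1.597, -0.006, 1.513]
force: [13.7, -1.4, 11.2]
grip_width: 0.386
[609.7 170.8  27.1] [13.7 -1.4 11.2]
{225: 30, 226: 32, 227: 34, 228: 36, 229: 36, 230: 33, 231: 33, 232: 33, 233: 34, 234: 109, 235: 119, 236: 117, 237: 128, 238: 130, 239: 119, 240: 111, 241: 108, 242: 83, 243: 42, 244: 30, 245: 28, 246: 60, 247: 84, 248: 95, 249: 100, 250: 100, 251: 90, 252: 80, 253: 86, 254: 119, 255: 137, 256: 136, 257: 133, 258: 130, 259: 95, 260: 47, 261: 27, 262: 32, 26
```

The tilt is decreasing while the cell goes down and the forces stay moderate, so the rim is now behind the plate. I continue lowering.

```bash
python3 -m creep '[[0,[0,0.1,0],0],[0,[0,0.1,0],0],[0,[0,0.1,0],0],[0,[0,0.1,0],0],[0,[0,0.1,0],0],[0,[0,0,0],0],[0,[0,0,0],0],[0,[0,0,0],0],[0,[0,0,0],0],[0,[0,0,0],0]]' 40
python3 tilt.py | head -2 | cut -c1-380
```

```text
time_s: 30.0
eef_pos: [610.0, 171.0, 22.0]
tcp_rot: [-1.598, -0.006, 1.513]
force: [13.0, 0.0, 10.1]
grip_width: 0.385
[610. 171.  22.] [13.   0.  10.1]
{225: 30, 226: 30, 227: 29, 228: 30, 229: 29, 230: 32, 231: 33, 232: 34, 233: 32, 234: 34, 235: 32, 236: 32, 237: 56, 238: 89, 239: 110, 240: 118, 241: 128, 242: 131, 243: 120, 244: 106, 245: 67, 246: 60, 247: 75, 248: 81, 249: 86, 250: 93, 251: 93, 252: 94, 253: 98, 254: 98, 255: 82, 256: 80, 257: 117, 258: 134, 259: 137, 260: 133, 261: 126, 262: 100, 263: 43, 264: 25, 265: 31
```

```bash
python3 -m creep '[[0,[0,0.1,0],0],[0,[0,0.1,0],0],[0,[0,0.1,0],0],[0,[0,0.1,0],0],[0,[0,0.1,0],0],[0,[0,0,0],0],[0,[0,0,0],0],[0,[0,0,0],0],[0,[0,0,0],0],[0,[0,0,0],0]]' 30
python3 tilt.py | head -2 | cut -c1-420
```

```text
time_s: 31.3
eef_pos: [609.8, 170.9, 16.8]
tcp_rot: [-1.597, -0.006, 1.513]
force: [14.7, -0.7, 9.5]
grip_width: 0.389
[609.8 170.9  16.8] [14.7 -0.7  9.5]
{225: 30, 226: 30, 227: 30, 228: 30, 229: 30, 230: 30, 231: 30, 232: 29, 233: 28, 234: 27, 235: 30, 236: 32, 237: 33, 238: 34, 239: 33, 240: 32, 241: 31, 242: 31, 243: 29, 244: 96, 245: 108, 246: 117, 247: 128, 248: 130, 249: 124, 250: 117, 251: 116, 252: 116, 253: 104, 254: 88, 255: 85, 256: 84, 257: 83, 258: 84, 259: 91, 260: 106, 261: 118, 262: 121, 263: 115, 264: 101, 265: 87, 266: 84, 267: 84, 268: 84, 269: 84,
```

Almost level now (TCP z 16.8). I ease forward onto the plate, then open.

```bash
python3 -m creep '[[0,[0,0.05,0],0],[0,[0,0.05,-0.1],0],[0,[0,0,-0.1],0],[0,[0,0,-0.1],0],[0,[0,0,0],0],[0,[0,0,0],0],[0,[0,0,0],0],[0,[0,0,0],0],[0,[0,0,0],0],[0,[0,0,0],0]]' 30
python3 tilt.py | head -2 | cut -c1-20,200-700
```

```text
time_s: 32.6
eef_pos: [610.4, 170.9, 14.9]
tcp_rot: [-1.592, -0.005, 1.514]
force: [11.3, -0.2, 9.7]
grip_width: 0.384
[610.4 170.9  14.9] 
{225: 31, 226: 31, 20, 247: 131, 248: 129, 249: 118, 250: 115, 251: 123, 252: 131, 253: 122, 254: 114, 255: 127, 256: 121, 257: 100, 258: 90, 259: 95, 260: 108, 261: 118, 262: 118, 263: 113, 264: 114, 265: 121, 266: 118, 267: 114, 268: 104, 269: 89, 270: 87, 271: 86, 272: 86, 273: 86, 274: 86, 275: 86, 276: 87, 277: 100, 278: 126, 279: 132, 280: 129, 281: 126, 282: 119, 283: 57, 284: 26, 285: 27, 286: 31, 287: 30, 288: 27, 289: 26}
```

```bash
python3 -m creep '[[0,[0,0,-0.1],0],[0,[0,0,-0.1],0],[0,[0,0,-0.1],0],[0,[0,-0.05,-0.1],0],[0,[0,-0.05,-0.1],0],[0,[0,0,0],0],[0,[0,0,0],0],[0,[0,0,0],0],[0,[0,0,0],0],[0,[0,0,0],0]]' 30
python3 tilt.py | head -2 | cut -c1-20,400-700
```

```text
time_s: 33.9
eef_pos: [610.8, 170.9, 13.8]
tcp_rot: [-1.583, -0.004, 1.514]
force: [7.2, 0.1, 7.9]
grip_width: 0.384
[610.8 170.9  13.8] 
{225: 31, 226: 31, 2113, 267: 117, 268: 129, 269: 120, 270: 101, 271: 91, 272: 89, 273: 89, 274: 88, 275: 87, 276: 86, 277: 86, 278: 86, 279: 88, 280: 98, 281: 131, 282: 130, 283: 127, 284: 124, 285: 96, 286: 52, 287: 24, 288: 27, 289: 30}
```

```bash
python3 -m creep '[[0,[0,-0.1,-0.1],0],[0,[0,-0.1,-0.1],0],[0,[0,-0.1,-0.1],0],[0,[0,0,-0.1],0],[0,[0,0,0],0],[4.5,[0,0,0],0],[5.5,[0,0,0],0],[5.5,[0,0,0],0],[5.5,[0,0,0],0],[5.5,[0,0,0],0]]' 20
```

```text
time_s: 35.2
eef_pos: [607.8, 169.7, 12.1]
tcp_rot: [-1.57, 0.0, 1.515]
force: [0.6, 0.2, -0.9]
grip_width: 0.64
```

Released, with no residual force. I retreat straight up and look.

```bash
python3 -m creep '[[5.5,[0,-1,0],0],[5.5,[0,-3,0],0],[5.5,[0,-4,0],0],[5.5,[0,-4,0],0],[5.5,[0,0,-4],0],[5.5,[0,0,-3],0],[5.5,[0,0,0],0],[5.5,[0,0,0],0],[5.5,[0,0,0],0],[5.5,[0,0,0],0]]' 20
python3 - <<'E'
from h import *
np.set_printoptions(precision=1,suppress=True)
w=Wrist(); print(w.st["eef_pos"],w.st["force"]); i=imaging.get_image("scene")
c=np.radians(-3.07); R=np.array([[np.cos(c),-np.sin(c),0],[np.sin(c),np.cos(c),0],[0,0,1]])
L=lambda P:np.array(P,float)@R.T+[610.9,170.6,37]
# ideal seated: top generatrix ends, side ends at axis height, wall & plate edges
pts=L([[-30.75,0,17],[28.75,0,17],[-30.75,17,0],[28.75,17,0],[-30.75,-17,0],[28.75,-17,0],[30.75,0,5],[30.75,-21,5],[30.75,21,5],[-42.75,-21,13],[-42.75,21,13]])
o=[]
for f,uv,k,wh in((w.f,w.proj(pts),3,(150,180)),(i["frame"],proj(i,pts),7,(50,77))):
    x,y=(uv.mean(0)-[wh[0]/2,wh[1]/2]).astype(int); x=min(max(x,0),640-wh[0]);y=min(max(y,0),480-wh[1])
    q=cv2.resize(f[y:y+wh[1],x:x+wh[0]],None,fx=k,fy=k,interpolation=cv2.INTER_CUBIC)
    for u in uv: cv2.circle(q,tuple(((u-[x,y]+.5)*k).astype(int)),3,(0,0,255),1)
    o.append(q[:539])
cv2.imwrite('pics/w6.png',np.hstack(o))
E
```

```text
time_s: 36.45
eef_pos: [677.1, 166.4, 132.3]
tcp_rot: [-1.57, -0.0, 1.516]
force: [0.1, -0.3, 0.1]
grip_width: 0.644
[677.1 166.4 132.3] [ 0.1 -0.3  0.1]
```

View pics/w6.png

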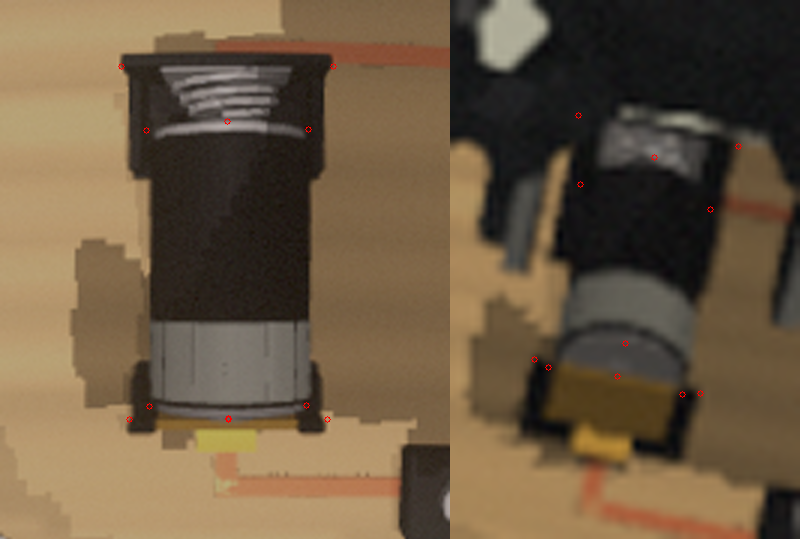

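The wrist view (cell from (228,125) to (228,415)) matches the ideal seated outline, with the nub at the plate. To check and ensure the nub end is fully down, I'll touch its top gently with shut fingers; seated, contact should come at z = 54.

```bash
python3 -m creep '[[0,[0,0,2.5],0],[0,[0.1,0,2.6],0],[0,[0,2,0],0],[0,[0,2,0],0],[0,[0,2,0],0],[0,[0,1,0],0],[0,[0,0.5,0],0],[0,[0,0,0],0],[0,[0,0,0],0],[0,[0,0,0],0]]' 20
python3 -m creep '[[0,[0,0.1,0],0],[0,[0,0.1,0],0],[0,[0,0.1,0],0],[0,[0,0.1,0],0],[0,[0,0,0],0],[0,[0,0,0],0],[0,[0,0,0],0],[0,[0,0,0],0],[0,[0,0,0],0],[0,[0,0,0],0]]' 20
```

```text
time_s: 37.8
eef_pos: [627.7, 170.0, 58.0]
tcp_rot: [-1.572, -0.001, 1.515]
force: [-0.5, 0.4, -0.7]
grip_width: 0.001
time_s: 39.05
eef_pos: [627.6, 170.0, 55.0]
tcp_rot: [-1.571, -0.001, 1.515]
force: [-2.5, -0.6, 7.5]
grip_width: -0.002
```

```bash
python3 -m creep '[[0,[0,0.1,0],0],[0,[0,0.1,0],0],[0,[0,0,0],0],[0,[0,-1,0],0],[0,[0,0,1.8],0],[0,[0,0,1.8],0],[0,[0,0.5,0],0],[0,[0,0.3,0],0],[0,[0,0,0],0],[0,[0,0,0],0]]' 20
python3 -m creep '[[0,[0,0,0],0],[0,[0,-1,0],0],[0,[0,0,-1.8],0],[0,[0,0,-1.8],0],[0,[0,0.5,0],0],[0,[0,0.3,0],0],[0,[0,0.2,0],0],[0,[0,0,0],0],[0,[0,0,0],0],[0,[0,0,0],0]]' 20
```

```text
time_s: 40.3
eef_pos: [591.2, 171.9, 54.0]
tcp_rot: [-1.569, -0.0, 1.515]
force: [-4.5, -0.7, 7.9]
grip_width: -0.001
time_s: 41.55
eef_pos: [626.5, 169.6, 54.3]
tcp_rot: [-1.57, 0.0, 1.516]
force: [-1.7, -0.9, 5.9]
grip_width: -0.001
```

At the flat end contact comes at z = 54.0, and at the nub end at 54.3, so the cell is level to about 0.01 rad and home. I retreat and do a final check.

```bash
python3 -m creep '[[0,[0,-1,0],0],[0,[0,-3,0],0],[0,[0,-4,0],0],[0,[0,-5,0],0],[0,[0,0,-5],0],[0,[0,0,-5],0],[0,[0,0,-2],0],[0,[0,0,0],0],[0,[0,0,0],0],[0,[0,0,0],0]]' 20
python3 - <<'E'
from h import *
np.set_printoptions(precision=1,suppress=True)
i=imaging.get_image("scene")
for t in("punch","glue_stick","tape"):
    s=imaging.silhouettes("scene",t); print(t,[(round(q["confidence"],2),q["extent"]) for q in s[:2]])
w=Wrist(); s=w.st; print(s["force"],s["eef_pos"])
c=np.radians(-3.07); R=np.array([[np.cos(c),-np.sin(c),0],[np.sin(c),np.cos(c),0],[0,0,1]])
pts=np.array([[-30.75,0,17],[28.75,0,17],[30.75,0,5],[30.75,-21,5],[30.75,21,5],[-42.75,-21,13],[-42.75,21,13]])@R.T+[610.9,170.6,37]
uv=w.proj(pts);x,y=np.clip((uv.mean(0)-[60,75]).astype(int),0,[520,330]);q=cv2.resize(w.f[y:y+150,x:x+120],None,fx=4,fy=4)
for u in uv: cv2.circle(q,tuple(((u-[x,y]+.5)*4).astype(int)),3,(0,0,255),1)
cv2.imwrite('pics/w7.png',q)
E
```

```text
time_s: 42.8
eef_pos: [745.8, 163.8, 183.4]
tcp_rot: [-1.57, -0.001, 1.516]
force: [-0.5, 0.5, -0.1]
grip_width: 0.004
punch [(0.94, [321.4, 194.8, 53.9, 47.0]), (0.58, [413.7, 309.3, 9.3, 14.8])]
glue_stick [(0.94, [302.9, 292.4, 19.3, 41.4])]
tape [(0.8, [319.2, 256.2, 35.9, 36.4])]
[-0.1 -0.2 -0.1] [746.5 163.4 183.6]
```

View pics/w7.png

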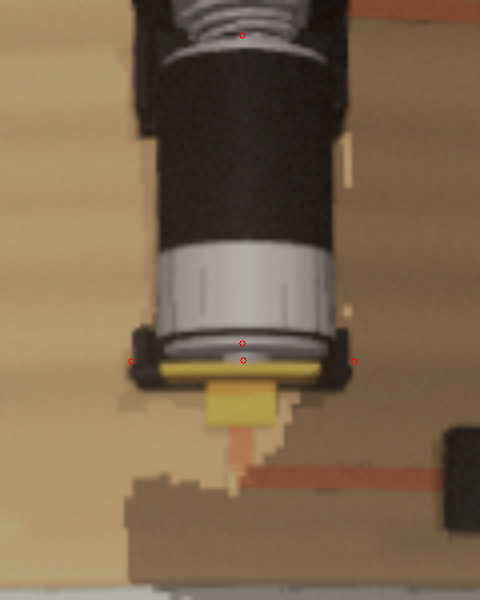

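The nub (244,356) sits against the plate, the cell lies in line between the cheeks, and the coil presses on the flat end. The bystanders are unmoved, so I hand in.

```bash
python3 -c "from workcell import ctrl; print(ctrl.close_job())"
```

```text
the job is handed in; nothing more can be done
None
```

The cell is in the holder and the job is handed in at about 43 s. It gave no verdict, so the result rests on my own checks.

**What I did:**
- I gripped the dark cell in the trough, lifted it, and tilted it about 15° (nub up) in a weak grip by pressing its nub end on the trough's end stop.
- I pressed the flat end onto the spring at about 10–15 N, lowered the nub end behind the contact plate, eased it onto the plate and released.
- To check and finish the seating, I pressed lightly on top of the cell with shut fingers.

**Last checks:**
- **Level:** the cell's top was at z = 54.0 mm at the flat end and 54.3 mm at the nub end, against 54 mm when seated. The first touch at the nub end read 55.0 mm, before a slightly firmer press.
- **Position:** the last wrist picture shows the nub against the plate, the cell in line between the cheeks and the coil on the flat end.
- **Release:** no force remains on the robot.
- **Bystanders:** the punch, glue stick and tape show in the scene camera where they started, to within a few pixels.

**What went wrong or disagreed:**
- The first two tilt presses gave only 6–8°, so I needed more.
- One turn went the wrong way in free space. I corrected it; nothing was touched.
- The first attempt to lower the cell probably rested on the plate's edge, at about 6 N upward. I backed off and pressed further back before lowering again.
- The scene camera overlay sat about 3 pixels off the wrist camera's, so I relied on the wrist camera.
- I have no direct reading of the final spring force.

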